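Wind a router lift up to its top stop with its removable crank

TASK

Raise the router for a cutter change: push the loose crank fully down onto the square shaft end in the router top's well and wind the router up, through full turns, to its top stop. Then take the crank off and put it down (not dropped) on the bench beside the router top. Do not hit the cutter, and leave the other things where they are.

Things in the scene. Friction and masses are not known exactly. Their poses are not given: they have to be found in the camera images.
- router_top: Fixed bench-top router table top, grey laminate round an aluminium plate, 440 (x) x 380 (y) x 50 mm high, lying on the bench; origin at the centre of its underside, z up. The cutter's axis is at (30, 0) mm in this frame, the well at (-85, -100) mm; a fence 66 mm tall runs along x from y = 85 to 140 mm.
- well (a point): Centre of the flat floor of the round well in the plate, axes as router_top. The well is 54 mm wide, 44 mm deep (floor 6 mm above the bench). In its middle the lift's upright square shaft end stands 36 mm tall, 20 mm across flats, top edges bevelled 3 mm wide, 4 mm high. How far the square is turned is not told and can be anything: feel or look for it.
- lift (a joint): Height of the router and cutter, m: 0 right down, 0.040 at the hard top stop. Turning the shaft end CLOCKWISE seen from above raises it 8 mm a turn; at the start the stop is one and a half to two and a half turns away. The shaft turns stiffly (0.2 N m: about 2.5 N at the crank's knob) and stays where it is left. The reading is noisy: feel for the stop.
- crank: The loose crank, 0.5 to 0.8 kg. Origin: centre of the socket's mouth; z up the socket, x along the arm to the knob. Socket: square steel tube 32 x 32 mm, 90 mm tall; its lower 40 mm is a square hole 22 mm wide, sides along x and y (goes on the shaft end in four ways, about 5 degrees of play either way). Fully on, the mouth stands on the well's floor, the arm 10 mm above the plate.
- crank_top (a point): Centre of the tube's top, at crank (0, 0, 90) mm; axes as crank. The tube can be gripped across its y faces, past the narrower arm: flat bar 24 mm wide, z 54 to 64 mm, from the tube to a round end at x = 101 mm (32 mm wide). As it lies at the start, the centre of its mouth is 8.6 mm above the bench.
- crank_knob (a point): Middle of the crank's black knob, a cylinder 28 mm across and 62 mm tall that turns freely on its own axis, which is parallel to the tube; at crank (85, 0, 98) mm, so it reaches from z = 67 to 129 mm; axes as crank.
- crank_end (a point): Underside of the arm's free end, at crank (101, 0, 54) mm; axes as crank. At the start the crank lies on the bench right of the router top, knob up, tipped 32.4 degrees towards the knob: it rests on the +x edge of the mouth and on this end, the tube's top leaning to the knob's side. Let go upright on the bench it tips over into this same pose.
- cutter: Two-winged router cutter with hex collet nut, 22 mm across (nut 29 mm), upright, rising and falling with the lift; origin on its axis, level with the plate's top at lift 0; its tip 24 mm above the origin. It stands 152 mm from the shaft end's axis.
- spanner: Loose flat steel spanner, 180 mm long, lying on the router top; origin at the middle of its underside.
- offcut: Loose spruce offcut 45 x 160 x 24 mm lying on the bench; origin at the middle of its underside.
- glue: Loose white glue bottle, 60 mm across, 170 mm tall, standing on the bench; origin at the middle of its base.
Not all that is in view belongs to the job. There is more than one size of the crank; the job needs the middle-sized.

How it is judged (in metres and radians):
On the way, in this order (a step that is already met when the one before it is completed fails the run):
1. the crank is fully down on the shaft end (horizontal distance between crank and well below 0.004 m and z of crank in the frame of well below 0.004 m and angle between crank's own z axis and vertical below 0.15 rad), for 0.2 s.
2. the router is wound up to its top stop with the crank still on (value of joint lift above 0.039 m and horizontal distance between crank and well below 0.01 m and z of crank in the frame of well below 0.015 m and angle between crank's own z axis and vertical below 0.15 rad), for 0.1 s.
3. the crank is put down on the bench while still held (height (world z) of crank between -0.01 and 0.03 m and horizontal distance between crank and well above 0.08 m and contact force between the fingers and crank above 1 N), for 0.1 s.
At the end, for the whole second after the job is handed in: The lift is at its top stop (within 1 mm), the crank lies still on the bench beside the router top (mouth and arm end both less than 30 mm above the bench), and spanner, offcut and glue bottle are within 30 mm of where they were (value of joint lift above 0.039 m and height (world z) of crank between -0.01 and 0.03 m and height (world z) of crank_end between -0.01 and 0.03 m and linear speed of crank below 0.02 m/s and distance of each of spanner, offcut, glue from where it was at the start of the episode below 0.03 m); the robot touches nothing.
It fails at once if the cutter is hit (more than 3 N) (contact force between cutter and anything else above 3 N).
It fails at once if the spanner is moved more than 30 mm (distance of spanner from where it was at the start of the episode above 0.03 m).
It fails at once if the offcut is moved more than 30 mm (distance of offcut from where it was at the start of the episode above 0.03 m).
It fails at once if the glue bottle is moved more than 30 mm (distance of glue from where it was at the start of the episode above 0.03 m).
It also fails if it takes over 72 s, if anything falls off the work surface, if the arm or the gripper's body presses on something with over 40 N, if the wrist force passes 120 N, or if a joint passes its speed limit or range.

ROBOT

A 6-joint arm with a two-finger parallel gripper is mounted at the origin on the work surface. World frame = base frame: x ahead of the robot, y to its left, z up, the work surface at z = 0. Lengths are in m, angles in degrees, forces in N, time in s.
With the tool pointing down it reaches from about 0.375 to 0.9 m from the base axis. Payload 3.1 kg.
Tool frame: the origin (TCP) lies where the fingers leave the gripper's body, on its centre line; the fingertips stand 70 mm ahead of it and the grasp point (between the pads) lies 51 mm ahead of it; z points along the fingers, y is the line along which they close (so a half turn about z gives the same grasp; the last joint's range is limited). The gripper opens to 87 mm and grips with 3 to 60 N. Pads are 19 mm wide; open, the fingers measure 117 mm over their backs; the gripper's body (75 mm by 190 mm) begins 51 mm behind the grasp point.
Start: joints at [61.965, 30.224, 82.088, -0, 67.689, -10.227], TCP at [0.191, 0.595, 0.292] pointing down, gripper open.
Joint ranges: [-176.69, 176.69], [-43.24, 126.21], [12.49, 139.97], [-82, 262], [0, 151.66], [-163.58, 163.58]. Speed limits (degrees/s): [159.86, 159.86, 180, 180, 180, 180].

INTERFACE

Orientations are given as a 3x3 rotation matrix whose columns are the frame's x, y, z axes.
In Python, from rig import readout, capture, calibration, bot, look_for gives the robot as it stands. The module is installed in compiled form; this text tells all that it offers.
- The arm moves only by the shell command python3 -m pendant 'ROWS'. ROWS is JSON, a list of rows, each a list of 7 numbers: the shift along the tool's x, y, z normalised to -1 to 1, where 1 is 200 mm, then the turn, a rotation vector about the tool's x, y, z normalised to -1 to 1, where 1 is 180 degrees, then the closure, from -1 (fully open) to 1 (shut). In form: [[dx, dy, dz, ax, ay, az, grip], ...]. A call has 1 to 8 rows; each row is the pose to reach, as a shift and turn from the pose commanded when the call began, along the tool's axes at that moment, turning the shorter way round; what a row does not reach only later rows make up. A row lasts 1/10 s, in which the tool goes at most 50 mm and 8.59 degrees, less where a joint would pass 70% of its speed; a pose out of reach is approached as far as the arm can. A call with a number of a shift or a turn outside -1 to 1 is refused whole. A call with a gripper value outside its range is refused whole. The fingers move at their own pace and stop on an object; the grip force is fixed at half the most. Time passes only in rows, so rows that repeat a pose let the fingers close. It gives the time, the measured TCP pose, the force, the opening and the grip force at its end, in the units of the state.
- readout.read_state(): the state, without advancing time (a new reading comes with each control period).
- capture(name): name is "scene" or "side" or "wrist"; returns (picture, depth): 384x512x3 uint8, red, green, blue; 384x512 float32, m along the optical axis (not along the pixel's ray), 0 where there is no reading.
- calibration(name): a dict with "mtx" (3x3 intrinsics, pixels), "T" (4x4, takes a point from camera to world coordinates); the wrist camera has in their place "mount" (4x4, takes a point from camera to tool coordinates, whose origin is the TCP and whose axes are the flange's). Camera axes: x right, y down, z forward; pixel columns grow to the right and rows downward; lengths in m; the calibration is good to about 2 mm. The wrist camera is an equidistant fisheye: a pixel r from the principal point sees the ray r / f radians off the axis. A picture is of the moment at which its call begins: read the wrist's pose just before it. calibration takes no time and is no camera call.
- bot.hand_in(): hands the job in; it is judged then, once.
Trained networks look in the newest picture that a camera, given by its name, has taken for a name from the list of things; names that differ only in an ending like _2 or _b are one class to them, and where a whole thing is asked for, a point or a joint stands for the part that bears it (a point fixed in the world has none). Each returns a list of dicts, best first, with "conf" (0 to 1); they miss things now and then, are a little off and sometimes report something else, mostly with a low value. They report only what shows in the picture. A call takes as long as a camera call. They do not tell look-alikes from the thing itself.
- look_for(thing, camera): "extent" ([left, top, right, bottom] in pixels, round what is visible of it).
The state is a dict: "time_s": time; "joint_positions": joint angles; "qvel": joint speeds; "tau": joint torques, N m; "position": TCP position; "tcp_rot": TCP orientation; "force": force on the tool from outside, world axes, zero at the start; "moment": the same for the moment, N m; "opening": opening from 0.0 (shut) to 1.0 (fully open); "grasp_force": force on a finger pad.
Only numpy, scipy, OpenCV 4.12 (cv2) and the standard library are available. Lean on these libraries where they do the work, as an engineer would, in place of code of your own. Each camera call takes 0.05 s, during which the arm holds its last target. There are 200 camera calls.

## Working session

There is one attempt and no reset: what is moved stays moved. The work goes in short steps, Python scripts to look and compute and a shell command to move; the robot and the scene stay as the last step left them, time stands still between calls to the robot, and variables do not carry over. Pictures are saved under pics/ and viewed, at most 10 in all, crops included, and the job is handed in when it is done.

```bash
mkdir -p pics; ls; python3 - <<'E'
from rig import readout, capture, calibration, bot, look_for
import cv2,numpy as np
s=readout.read_state(); print(s)
for n in ["scene","side","wrist"]:
    im,d=capture(n); np.savez(f"pics/{n}0.npz",im=im,d=d)
    cv2.imwrite(f"pics/{n}0.png",im[:,:,::-1])
    c=calibration(n); print(n,{k:np.round(v,4).tolist() for k,v in c.items()})
for t in ["crank","router_top","cutter","spanner","offcut","glue","crank_knob"]:
    print(t,[(np.round(r["extent"]).tolist(),round(r["conf"],2)) for r in look_for(t,"scene")][:4])
E
```

```text
pics
{'time_s': 0.0, 'joint_positions': array([ 6.19662995e+01,  3.02788344e+01,  8.21560782e+01,  1.12960963e-04,
        6.76860841e+01, -1.02266370e+01]), 'qvel': array([-0.02877482,  0.07229021, -0.06180815, -0.02054828, -0.1557178 ,
       -0.06468247]), 'tau': array([ 6.67779568e-04, -4.40044713e+01, -1.76595962e+01,  6.33548666e-02,
        5.80525026e-02, -1.47984233e-04]), 'position': array([0.19082591, 0.5945584 , 0.29127457]), 'tcp_rot': array([[-9.52091282e-01,  3.05812365e-01, -9.94130509e-04],
       [ 3.05813749e-01,  9.52089533e-01, -1.86315675e-03],
       [ 3.76724880e-04, -2.07791408e-03, -9.99997770e-01]]), 'force': array([0.57706266, 0.12921144, 0.52214785]), 'moment': array([-0.02357549,  0.03726041,  0.01233076]), 'grasp_force': 0.0, 'opening': 0.9974243983716594}
scene {'mtx': [[430.7118, 0.0, 253.9554], [0.0, 430.7118, 187.3864], [0.0, 0.0, 1.0]], 'T': [[-0.4532, 0.7478, -0.4851, 1.0983], [0.8913, 0.3724, -0.2587, 0.332], [-0.0128, -0.5496, -0.8353, 1.0623], [0.0, 0.0, 0.0, 1.0]]}
side {'mtx': [[416.7657, 0.0, 253.3452], [0.0, 416.7657, 192.036], [0.0, 0.0, 1
[... 179 characters left out ...]
498], [0.0, 297.3186, 190.4273], [0.0, 0.0, 1.0]], 'mount': [[0.0, -0.9549, -0.2971, 0.0825], [1.0, 0.0001, -0.0002, -0.0009], [0.0002, -0.2971, 0.9549, -0.0923], [0.0, 0.0, 0.0, 1.0]]}
crank [([148.0, 129.0, 176.0, 168.0], 0.96), ([127.0, 112.0, 159.0, 134.0], 0.85), ([166.0, 74.0, 240.0, 117.0], 0.74)]
router_top [([180.0, 160.0, 368.0, 355.0], 0.91)]
cutter [([274.0, 240.0, 281.0, 263.0], 0.58)]
spanner [([196.0, 238.0, 226.0, 301.0], 0.87), ([149.0, 133.0, 177.0, 172.0], 0.63)]
offcut [([86.0, 171.0, 138.0, 208.0], 0.56)]
glue [([406.0, 163.0, 440.0, 217.0], 0.66)]
crank_knob [([147.0, 131.0, 180.0, 168.0], 0.91), ([166.0, 73.0, 240.0, 114.0], 0.87), ([126.0, 115.0, 157.0, 132.0], 0.84)]
```

```bash
python3 - <<'E'
import cv2,numpy as np
a=cv2.imread("pics/scene0.png");b=cv2.imread("pics/side0.png")
c=cv2.resize(a[60:360,70:470],None,fx=2,fy=2,interpolation=cv2.INTER_CUBIC)
cv2.imwrite("pics/sc1.png",c)
cv2.imwrite("pics/sd1.png",cv2.resize(b,(800,600)))
E
```

```text
(no output)
```

View pics/sc1.png

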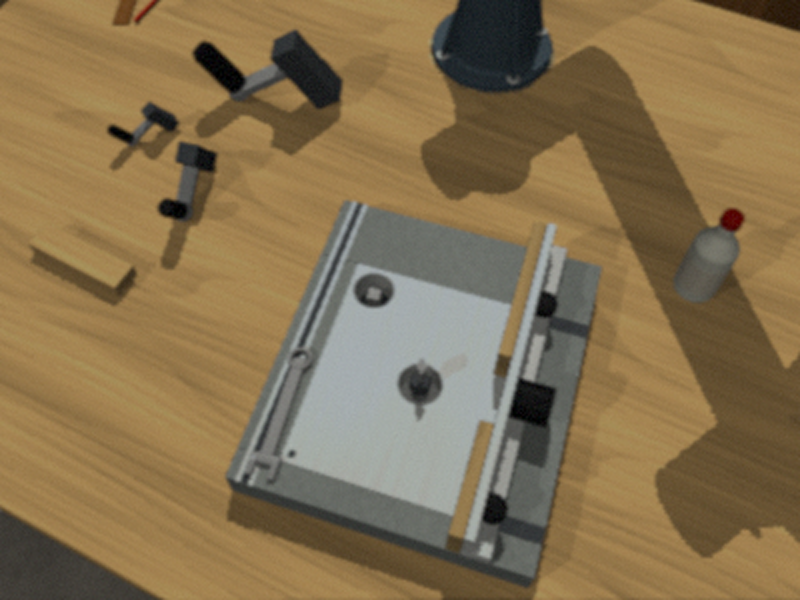

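View pics/sd1.png

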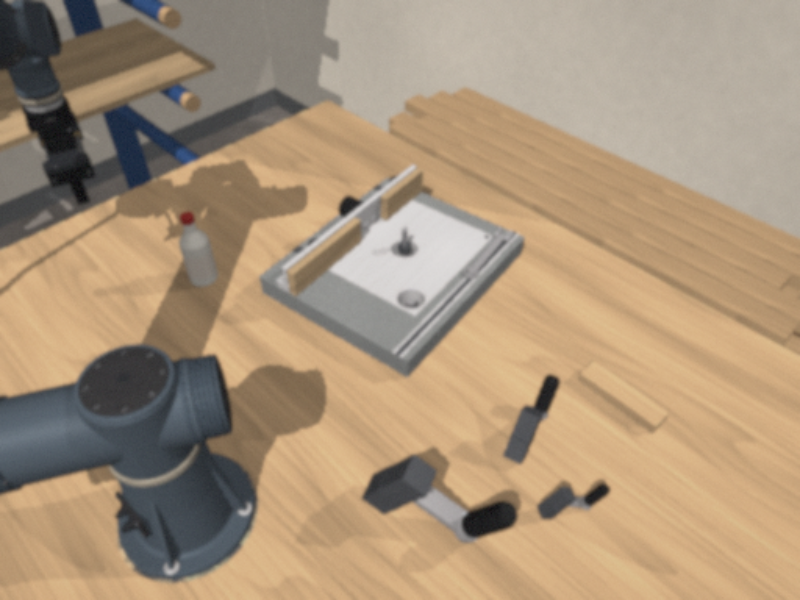

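The scene view shows three cranks; the middle-sized one has its tube at about scene px (168,138) and its knob at (156,164). The well is at about (257,205), and the spanner lies on the right rail of the top. In the side view the same crank is at (530,420) in the enlarged picture.

```bash
cat > h.py <<'E'
import numpy as np
from rig import readout, capture, calibration, bot, look_for
from scipy.optimize import least_squares
from scipy.spatial.transform import Rotation as R
def cloud(d,name):
    c=calibration(name);K=c["mtx"];v,u=np.indices(d.shape)
    if name!="wrist":
        P=np.stack([(u-K[0,2])/K[0,0]*d,(v-K[1,2])/K[1,1]*d,d],-1); T=c["T"]
    else:
        x=(u-K[0,2])/K[0,0];y=(v-K[1,2])/K[1,1];th=np.hypot(x,y)+1e-9
        k=np.tan(np.minimum(th,1.5))/th
        P=np.stack([x*k*d,y*k*d,d],-1); s=readout.read_state()
        T=np.eye(4);T[:3,:3]=s["tcp_rot"];T[:3,3]=s["position"];T=T@c["mount"]
    W=P@T[:3,:3].T+T[:3,3]; W[(d<=0)]=np.nan
    return W
def box(p,lo,hi):
    c=(np.array(lo)+hi)/2;h=(np.array(hi)-lo)/2;q=abs(p-c)-h
    return np.linalg.norm(np.maximum(q,0),axis=-1)+np.minimum(q.max(-1),0)
def crank_sdf(p):
    a=box(p,[-.016,-.016,0],[.016,.016,.09]);b=box(p,[.016,-.012,.054],[.095,.012,.064])
    r=np.hypot(p[...,0]-.085,p[...,1])-.014;z=abs(p[...,2]-.098)-.031
    c=np.hypot(np.maximum(r,0),np.maximum(z,0))+np.minimum(np.maximum(r,z),0)
    return np.minimum(np.minimum(a,b),c)
def Rc(yaw,tilt): return R.from_euler("zy",[yaw,tilt],degrees=True).as_matrix()
def fit_crank(P,yaw0,tilt=32.4,z=.0086):
    def f(q):
        return crank_sdf((P-[q[0],q[1],z+q[3]])@Rc(q[2],tilt))
    best=None
    for y in yaw0:
        m=P.mean(0);o=Rc(y,tilt)@[.04,0,.07]
        r=least_squares(f,[m[0]-o[0],m[1]-o[1],y,0],x_scale=[.01,.01,10,.003],loss="soft_l1",f_scale=.003)
        if best is None or r.cost<best.cost: best=r
    return best.x,np.median(abs(f(best.x)))
E
python3 - <<'E'
from h import *
import cv2
D={n:np.load(f"pics/{n}0.npz") for n in ["scene","side"]}
W={n:cloud(D[n]["d"],n) for n in D}
def mask(n,l,t,r,b):
    w=W[n][t:b,l:r].reshape(-1,3);return w[(w[:,2]>.012)&(w[:,2]<.16)]
bench=[np.nanmedian(W[n][...,2][abs(W[n][...,2])<.02]) for n in W];print("bench",bench)
A=mask("scene",144,125,182,173);B=mask("side",315,235,365,300)
for P in (A,B,np.vstack([A,B])):
    print(len(P),P.mean(0),fit_crank(P,range(0,360,30)))
# router top
for n in W:
    w=W[n].reshape(-1,3);m=(abs(w[:,2]-.05)<.006)&(w[:,0]>.3)
    img=np.zeros((1000,1400),np.uint8);ij=(w[m][:,:2]*1000+[0,500]).astype(int)
    ok=(ij>=0).all(1)&(ij[:,0]<1400)&(ij[:,1]<1000);img[ij[ok,1],ij[ok,0]]=255
    img=cv2.morphologyEx(img,cv2.MORPH_CLOSE,np.ones((15,15)))
    c=max(cv2.findContours(img,0,2)[0],key=cv2.contourArea);print(n,cv2.minAreaRect(c))
for n,(u,v) in {"scene":(257,205)}.items(): print(W[n][v-2:v+3,u-2:u+3].reshape(-1,3).mean(0),"well approx; cutter", W[n][250,278])
E
```

```text
bench [np.float64(2.7822835788171574e-05), np.float64(4.832224933970508e-05)]
520 [ 0.51296637 -0.28481849  0.05441973] (array([ 4.42296299e-01, -3.00335500e-01,  1.42429923e+01, -4.21908770e-04]), np.float64(0.001540881115723581))
770 [ 0.48893804 -0.29558332  0.05537516] (array([ 4.39286282e-01, -2.99122394e-01,  1.43653102e+01, -9.11534151e-04]), np.float64(0.0013922273544051999))
1290 [ 0.49862388 -0.29124401  0.05499003] (array([ 4.40402665e-01, -2.99918963e-01,  3.74407143e+02,  1.54134639e-04]), np.float64(0.001547021016850389))
scene ((627.3447265625, 660.6655883789062), (442.7285461425781, 381.3095397949219), 8.601385116577148)
side ((624.3583984375, 662.2286376953125), (446.5310974121094, 384.823974609375), 8.575233459472656)
[0.54927871 0.0475501  0.03332132] well approx; cutter [0.66149255 0.16367985 0.06620883]
```

```bash
cat >> h.py <<'E'
def rel(pos,rot,base=None):
    s=readout.read_state();p0,R0=(s["position"],s["tcp_rot"]) if base is None else base
    d=R0.T@(np.array(pos)-p0)/.2;a=R.from_matrix(R0.T@rot).as_rotvec()/np.pi
    print("shift",np.round(d,3),"turn",np.round(a,4),"rows~",max(np.linalg.norm(d)*4,np.linalg.norm(a)*180/8.59))
def down(xang):  # tool pointing down, tool x at world angle xang
    c,s=np.cos(np.radians(xang)),np.sin(np.radians(xang))
    return np.array([[c,s,0],[s,-c,0],[0,0,-1]])
E
python3 - <<'E'
from h import *
rel([.557,.05,.27],down(194.3))
E
```

```text
shift [-2.575 -2.035  0.111] turn [-0.     -0.     -0.1784] rows~ 13.136850380136414
```

```bash
python3 -m pendant '[[-0.86,-0.68,0,0,0,0,-1],[-0.86,-0.68,0,0,0,0,-1],[-0.86,-0.68,0,0,0,0,-1],[-0.86,-0.68,0,0,0,0,-1],[-0.86,-0.68,0,0,0,0,-1]]'; python3 -m pendant '[[-0.86,-0.68,0,0,0,0,-1],[-0.86,-0.68,0,0,0,0,-1],[-0.86,-0.68,0,0,0,0,-1],[-0.86,-0.68,0,0,0,0,-1],[-0.86,-0.68,0,0,0,0,-1]]'; python3 -m pendant '[[-0.86,-0.68,0.1,0,0,-0.178,-1],[-0.86,-0.68,0.1,0,0,-0.178,-1],[-0.86,-0.68,0.1,0,0,-0.178,-1],[-0.86,-0.68,0.1,0,0,-0.178,-1],[-0.86,-0.68,0.1,0,0,-0.178,-1],[-0.86,-0.68,0.1,0,0,-0.178,-1],[-0.86,-0.68,0.1,0,0,-0.178,-1]]'
python3 - <<'E'
from h import *
import cv2
s=readout.read_state();print(s["time_s"],s["position"],s["joint_positions"],s["force"])
im,d=capture("wrist");W=cloud(d,"wrist");np.savez("pics/w1.npz",im=im,d=d,W=W)
# crop around well
c=calibration("wrist");T=np.eye(4);T[:3,:3]=s["tcp_rot"];T[:3,3]=s["position"];T=T@c["mount"]
q=np.linalg.inv(T)@[.557,.05,.042,1];th=np.arctan2(np.hypot(q[0],q[1]),q[2]);r=th*c["mtx"][0,0]
u,v=c["mtx"][:2,2]+r*q[:2]/np.hypot(q[0],q[1]);print(u,v)
u,v=int(u),int(v)
cr=im[v-60:v+60,u-80:u+80];cv2.imwrite("pics/w1c.png",cv2.resize(cr,(800,600),interpolation=cv2.INTER_CUBIC)[:,:,::-1])
P=W[v-60:v+60,u-80:u+80].reshape(-1,3)
m=(np.hypot(P[:,0]-.557,P[:,1]-.05)<.024)&(P[:,2]>.03)&(P[:,2]<.048)
print(m.sum(),np.median(P[m],0),P[m].max(0),P[m].min(0))
top=P[m&(P[:,2]>.036)];print(cv2.minAreaRect((top[:,:2]*1000).astype(np.float32)))
E
```

```text
time_s: 1.0
position: [0.3149, 0.4098, 0.2924]
tcp_rot: [[-0.951, 0.309, 0.0], [0.309, 0.951, -0.001], [-0.001, -0.001, -1.0]]
force: [0.1, 0.0, 0.4]
opening: 1.003
grasp_force: 0.0
time_s: 1.5
position: [0.4381, 0.2277, 0.2927]
tcp_rot: [[-0.951, 0.309, 0.002], [0.309, 0.951, -0.001], [-0.003, 0.0, -1.0]]
force: [-0.4, -0.1, 0.6]
opening: 0.996
grasp_force: 0.0
time_s: 2.2
position: [0.5576, 0.0482, 0.272]
tcp_rot: [[-0.97, -0.244, -0.001], [-0.244, 0.97, 0.001], [0.001, 0.001, -1.0]]
force: [-0.9, 0.3, -0.5]
opening: 1.004
grasp_force: 0.0
2.2 [0.55757046 0.04817852 0.27198011] [-6.51222100e+00  2.66550690e+01  9.28001833e+01  2.91735292e-02
  6.06030253e+01 -1.10636274e+02] [-0.8867128   0.28091351 -0.54395733]
260.89034193229196 175.68928152953583
335 [0.55468093 0.05113303 0.04104352] [0.56749911 0.06346291 0.04397887] [0.54456572 0.03978449 0.0302984 ]
((555.9749755859375, 51.63267135620117), (19.857738494873047, 19.412647247314453), 14.080509185791016)
```

View pics/w1c.png

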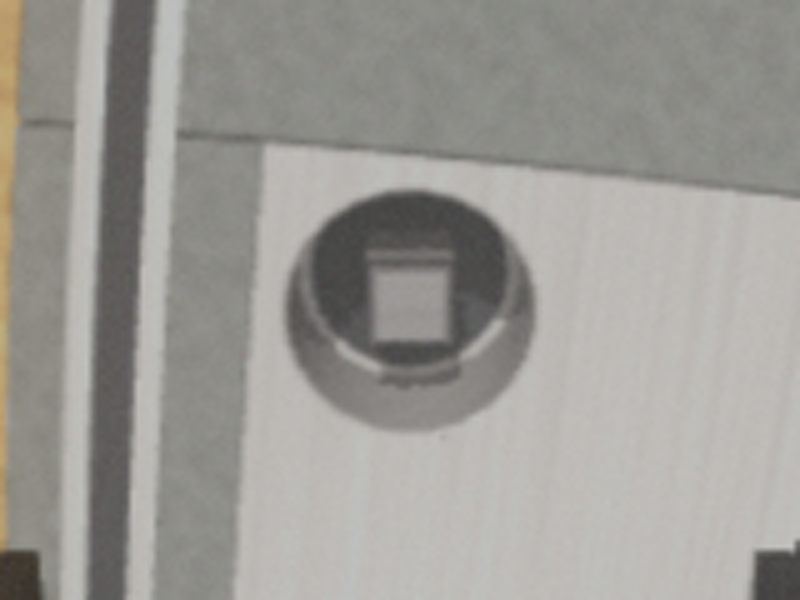

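The well's rim shows at about (410,310) in the crop, with the square's top face from (372,265) to (453,343). It lies almost along the tool axes, so the square is at about 14–15° in the world.

```bash
python3 - <<'E'
from h import *
import cv2
z=np.load("pics/w1.npz");im=z["im"];s=readout.read_state()
c=calibration("wrist");T=np.eye(4);T[:3,:3]=s["tcp_rot"];T[:3,3]=s["position"];T=T@c["mount"];f=c["mtx"][0,0]
# ortho-rectify plane z=h round the well, 0.25mm px
def ortho(h,cx=.556,cy=.051,half=.04,px=.00025):
    g=np.arange(-half,half,px);X,Y=np.meshgrid(cx+g,cy+g)
    Q=np.stack([X,Y,np.full_like(X,h),np.ones_like(X)],-1)@np.linalg.inv(T).T
    rr=np.hypot(Q[...,0],Q[...,1]);k=np.arctan2(rr,Q[...,2])*f/rr
    return cv2.remap(im,(c["mtx"][0,2]+k*Q[...,0]).astype(np.float32),(c["mtx"][1,2]+k*Q[...,1]).astype(np.float32),1)
o=cv2.cvtColor(ortho(.042),cv2.COLOR_RGB2GRAY)
cy=cx=160;sub=o[cy-52:cy+52,cx-52:cx+52]
for t in (110,120,130,140,150):
    n,l,st,ce=cv2.connectedComponentsWithStats((sub>t).astype(np.uint8))
    best=[i for i in range(1,n) if 1500<st[i,4]<9000]
    for i in best:
        r=cv2.minAreaRect(np.argwhere(l==i)[:,::-1].astype(np.float32));print(t,.556+(r[0][0]-52)*.00025,.051+(r[0][1]-52)*.00025,np.array(r[1])*.25,r[2])
o2=cv2.cvtColor(ortho(.05),cv2.COLOR_RGB2GRAY)
h=cv2.HoughCircles(cv2.GaussianBlur(o2,(9,9),2),cv2.HOUGH_GRADIENT,1,100,param1=60,param2=15,minRadius=100,maxRadius=116)
if h is not None:
    for x,y,r in h[0]: print("rim",.556+(x-160)*.00025,.051+(y-160)*.00025,r*.25)
# neighbours & grasp target
P0=np.array([.4405,-.2997,.0086]);Rk=Rc(14.3,32.4);Rt=np.column_stack([-Rk[:,0],Rk[:,1],-Rk[:,2]])
g=lambda zz:P0+Rk@[0,0,zz+.051]
print("pre",g(.16),"grasp",g(.078));rel(g(.17),Rt)
E
```

```text
110 0.5557941188812257 0.05157352924346924 [17.46256638 17.46256447] 14.03624439239502
120 0.555875 0.051625 [16.55305672 16.67432594] 14.03624439239502
130 0.5559710826873779 0.051675277709960936 [15.79046249 15.84013844] 14.38139533996582
140 0.5561176471710205 0.05165441131591796 [14.97657394 14.91594124] 14.03624439239502
150 0.5534338235855103 0.05101470565795898 [ 8.00367546 12.9150219 ] 14.03624439239502
rim 0.556125 0.051374998 27.35
pre [ 0.55355945 -0.2997      0.18675319] grasp [ 0.50962166 -0.2997      0.1175183 ]
shift [ 0.418 -1.693  0.383] turn [-0.044   0.1741 -0.0005] rows~ 7.142811162673225
```

```bash
sed -i 's/"zy"/"ZY"/' h.py; cat > fc.py <<'E'
from h import *
D={n:np.load(f"pics/{n}0.npz") for n in ["scene","side"]}
W={n:cloud(D[n]["d"],n) for n in D}
def mask(n,l,t,r,b):
    w=W[n][t:b,l:r].reshape(-1,3);return w[(w[:,2]>.012)&(w[:,2]<.16)]
A=mask("scene",144,125,182,173);B=mask("side",315,235,365,300)
for P in (A,B,np.vstack([A,B])):
    x,e=fit_crank(P,range(0,360,30));print(x,e)
P0=np.array([x[0],x[1],.0086]);Rk=Rc(x[2],32.4);Rt=np.column_stack([-Rk[:,0],Rk[:,1],-Rk[:,2]])
g=lambda zz:P0+Rk@[0,0,zz+.051]
print("pre",g(.17),"grasp",g(.078));rel(g(.17),Rt)
for n in W:
    w=W[n].reshape(-1,3);m=(w[:,2]>.03)&(w[:,2]<.2)&(abs(w[:,1]+.29)<.22)&(w[:,0]>.2)&(w[:,0]<.75)
    l=(w[m]-P0)@Rk; m2=(crank_sdf(l)>.02); l=l[m2]
    near=l[(abs(l[:,1])<.12)&(abs(l[:,0])<.1)&(l[:,2]>.04)]
    print(n,len(near), near.min(0) if len(near) else "",near.max(0) if len(near) else "")
E
python3 fc.py
```

```text
[ 4.43058536e-01 -3.06522066e-01  3.72700757e+02  1.49910954e-04] 0.0010378728965538004
[ 4.40113892e-01 -3.05044468e-01  1.30176439e+01 -4.69029266e-04] 0.0009588944855849586
[ 4.41251244e-01 -3.06496986e-01  1.32487924e+01  4.65721706e-04] 0.0012776087004790935
pre [ 0.55651717 -0.27935803  0.19519647] grasp [ 0.50853316 -0.29065569  0.1175183 ]
shift [ 0.404 -1.592  0.383] turn [-0.0012  0.1796  0.0052] rows~ 6.745970067861036
scene 0  
side 0
```

```bash
python3 -m pendant '[[0.2,-0.8,0,0,0,0,-1],[0.2,-0.8,0,0,0,0,-1],[0.2,-0.8,0,0,0,0,-1],[0.2,-0.8,0,0,0,0,-1]]'; python3 -m pendant '[[0.2,-0.79,0.38,0,0.18,0.005,-1],[0.2,-0.79,0.38,0,0.18,0.005,-1],[0.2,-0.79,0.38,0,0.18,0.005,-1],[0.2,-0.79,0.38,0,0.18,0.005,-1],[0.2,-0.79,0.38,0,0.18,0.005,-1],[0.2,-0.79,0.38,0,0.18,0.005,-1]]'
cat >> fc.py <<'E'
print("---");s=readout.read_state();print(s["time_s"],np.round(s["joint_positions"],1))
rel(g(.17),Rt);rel(g(.078),Rt)
im,d=capture("wrist");V=cloud(d,"wrist").reshape(-1,3)
l=(V-P0)@Rk;m=(crank_sdf(l)<.012)&(V[:,2]>.015);x,e=fit_crank(V[m],[x[2]]);print("wrist fit",m.sum(),x,e)
import cv2;cv2.imwrite("pics/w2.png",im[:,:,::-1])
E
python3 fc.py | sed -n '/---/,$p'
```

```text
time_s: 2.65
position: [0.5582, -0.1187, 0.2727]
tcp_rot: [[-0.97, -0.244, 0.001], [-0.244, 0.97, -0.002], [-0.001, -0.002, -1.0]]
force: [0.4, -0.1, 0.8]
opening: 0.998
grasp_force: 0.0
time_s: 3.25
position: [0.5582, -0.2771, 0.1952]
tcp_rot: [[-0.821, -0.232, -0.521], [-0.195, 0.973, -0.126], [0.536, -0.002, -0.844]]
force: [-0.2, 0.6, -0.2]
opening: 1.0
grasp_force: 0.0
---
3.25 [ -28.8   46.3   72.   -21.2   87.1 -126.3]
shift [ 0.009 -0.009  0.006] turn [-0.001  -0.0002  0.0006] rows~ 0.0553679741805324
shift [ 0.009 -0.007  0.466] turn [-0.001  -0.0002  0.0006] rows~ 1.8634142031057535
wrist fit 4125 [ 4.41784478e-01 -3.05733984e-01  1.31534505e+01  5.75343417e-04] 0.00036994102371398427
```

View pics/w2.png

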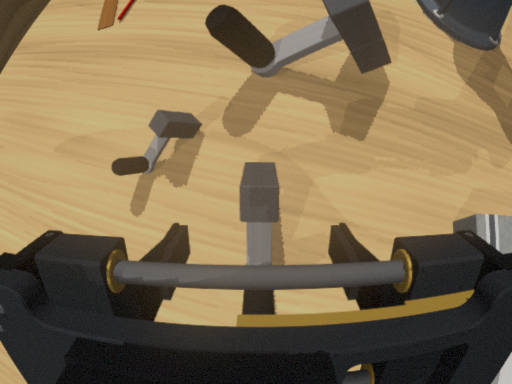

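The tube sits centred between the fingers, at px (260,190), with the arm and knob behind it. I'll go down and grip.

```bash
python3 -m pendant '[[0.006,-0.005,0.25,0,0,0,-1],[0.006,-0.005,0.35,0,0,0,-1],[0.006,-0.005,0.466,0,0,0,-1],[0.006,-0.005,0.466,0,0,0,-1]]'; python3 -m pendant '[[0,0,0,0,0,0,1],[0,0,0,0,0,0,1],[0,0,0,0,0,0,1],[0,0,0,0,0,0,1],[0,0,0,0,0,0,1],[0,0,0,0,0,0,1],[0,0,0,0,0,0,1],[0,0,0,0,0,0,1]]'; python3 -c "
from h import *
s=readout.read_state();R0=s['tcp_rot'];print(s['joint_positions'])
rel(s['position']+[0,0,.12],down(194.1))"
```

```text
time_s: 3.7
position: [0.5068, -0.2898, 0.1183]
tcp_rot: [[-0.82, -0.232, -0.523], [-0.195, 0.973, -0.125], [0.538, -0.001, -0.843]]
force: [-0.0, -0.1, -0.5]
opening: 0.999
grasp_force: 0.0
time_s: 4.5
position: [0.5088, -0.2919, 0.1181]
tcp_rot: [[-0.822, -0.231, -0.521], [-0.193, 0.973, -0.127], [0.536, -0.003, -0.844]]
force: [-0.1, -1.1, 1.3]
opening: 0.365
grasp_force: 29.3
[ -31.87456289   49.53368143   80.34862428  -23.29724857   75.3514678
 -124.11952807]
shift [ 0.322 -0.002 -0.506] turn [ 0.0002 -0.1802 -0.0043] rows~ 3.7764895181732503
```

```bash
python3 -m pendant '[[0.05,0,-0.08,0,0,0,1],[0.11,0,-0.17,0,0,0,1],[0.2,0,-0.3,0,-0.03,0,1],[0.3,0,-0.48,0,-0.08,0,1],[0.32,0,-0.506,0,-0.12,0,1],[0.32,0,-0.506,0,-0.15,-0.002,1],[0.32,0,-0.506,0,-0.18,-0.004,1],[0.32,0,-0.506,0,-0.18,-0.004,1]]'; cat > inhand.py <<'E'
from h import *
s=readout.read_state();Rt=s["tcp_rot"];p=s["position"];print(s["time_s"],np.round(s["joint_positions"],1),s["force"],s["moment"],s["opening"])
V=[]
for n in ["scene","side","wrist"]:
    im,d=capture(n);V.append(cloud(d,n).reshape(-1,3))
C=np.column_stack([-Rt[:,0],Rt[:,1],-Rt[:,2]]) # nominal crank axes
O=p+Rt@[0,0,.129]
def f(q,P):
    Rk=C@R.from_rotvec(q[3:]).as_matrix();return crank_sdf((P-O-q[:3])@Rk)
for tag,VV in (("scene",V[0:1]),("side",V[1:2]),("all",V)):
    P=np.vstack(VV);l=(P-O)@C
    # points below fingertips, or knob/arm side, to exclude the gripper
    m=(crank_sdf(l)<.012)&((l[:,2]<.052)|(l[:,0]>.03));P=P[m]
    if len(P)<50: print(tag,len(P));continue
    r=least_squares(f,np.zeros(6),args=(P,),x_scale=[.005]*3+[.05]*3,loss="soft_l1",f_scale=.002)
    Rk=C@R.from_rotvec(r.x[3:]).as_matrix()
    print(tag,len(P),"mouth",np.round(O+r.x[:3],4),"off",np.round(r.x[:3]*1000,1),"rot(deg, crank axes)",np.round(np.degrees(r.x[3:]),1),"tilt",np.degrees(np.arccos(Rk[2,2])).round(1),"yaw",np.degrees(np.arctan2(Rk[1,0],Rk[0,0])).round(1),np.median(abs(f(r.x,P))))
E
python3 inhand.py
```

```text
time_s: 5.3
position: [0.5063, -0.2913, 0.2383]
tcp_rot: [[-0.97, -0.241, -0.003], [-0.241, 0.97, 0.001], [0.003, 0.002, -1.0]]
force: [-0.6, -0.6, -7.0]
opening: 0.365
grasp_force: 29.9
5.3 [-4.080e+01  3.100e+01  9.100e+01 -1.000e-01  5.820e+01 -1.448e+02] [-0.58748698 -0.58292801 -6.99007159] [0.05282921 0.25334103 0.02505883] 0.36462059583798034
scene 525 mouth [ 0.507  -0.2924  0.1084] off [ 1.1 -1.1 -0.9] rot(deg, crank axes) [1.6 1.1 0.9] tilt 2.1 yaw 14.9 0.0008809371415007573
side 233 mouth [ 0.505 -0.291  0.108] off [-0.9  0.2 -1.4] rot(deg, crank axes) [ 0.6  1.1 -0.7] tilt 1.4 yaw 13.2 0.0007052638036180239
all 2802 mouth [ 0.5073 -0.2917  0.1079] off [ 1.5 -0.4 -1.4] rot(deg, crank axes) [1.3 1.1 0.1] tilt 1.9 yaw 14.1 0.00038258042854838643
```

```bash
python3 -c "
from h import *
rel([.5555,.052,.195],down(194.0))"
```

```text
shift [-0.645  1.609  0.212] turn [ 0.     -0.0008  0.0004] rows~ 6.985742674895337
```

```bash
python3 -m pendant '[[-0.32,0.8,0,0,0,0,1],[-0.32,0.8,0,0,0,0,1],[-0.32,0.8,0,0,0,0,1],[-0.32,0.8,0,0,0,0,1]]'; python3 -m pendant '[[-0.325,0.81,0,0,0,0,1],[-0.325,0.81,0,0,0,0,1],[-0.325,0.81,0.1,0,0,0,1],[-0.325,0.81,0.2,0,0,0,1],[-0.325,0.81,0.21,0,0,0,1],[-0.325,0.81,0.21,0,0,0,1]]'; python3 inhand.py; python3 -c "
from h import *
rel([.5555,.052,.195],down(194.0))"
```

```text
time_s: 5.85
position: [0.5317, -0.116, 0.237]
tcp_rot: [[-0.969, -0.247, -0.004], [-0.247, 0.969, 0.002], [0.004, 0.003, -1.0]]
force: [-0.4, 0.6, -7.5]
opening: 0.366
grasp_force: 30.0
time_s: 6.45
position: [0.5555, 0.0532, 0.1943]
tcp_rot: [[-0.969, -0.246, -0.004], [-0.246, 0.969, -0.002], [0.004, -0.001, -1.0]]
force: [-0.2, -0.8, -6.3]
opening: 0.367
grasp_force: 30.0
6.45 [  -5.9   32.9   96.8   -0.2   50.5 -110.1] [-0.1601107  -0.81908294 -6.30520045] [ 0.01476629  0.11458963 -0.00072237] 0.36749786551357927
scene 377 mouth [0.5558 0.0506 0.0635] off [ 0.8 -2.4 -1.7] rot(deg, crank axes) [0.7 1.8 0.9] tilt 2.1 yaw 15.2 0.0008358731398474227
side 179 mouth [0.5528 0.0511 0.0651] off [-2.3 -1.9 -0.2] rot(deg, crank axes) [-0.2  2.1 -0. ] tilt 2.4 yaw 14.2 0.0008076970382190664
all 2609 mouth [0.5543 0.0506 0.0664] off [-0.7 -2.4  1.1] rot(deg, crank axes) [ 0.1  2.7 -0.1] tilt 3.0 yaw 14.1 0.00030054880390312233
shift [0.006 0.006 0.006] turn [-0.0006  0.0004  0.0001] rows~ 0.04142219757121357
```

```bash
python3 -m pendant '[[-0.005,0,0.08,0,0,0,1],[-0.005,0,0.11,0,0,0,1],[-0.005,0,0.13,0,0,0,1],[-0.005,0,0.15,0,0,0,1],[-0.005,0,0.16,0,0,0,1],[-0.005,0,0.16,0,0,0,1]]'; python3 -c "
from h import *
s=readout.read_state();print(s['moment'],s['force'],s['position'])"
```

```text
time_s: 7.2
position: [0.5579, 0.0519, 0.1639]
tcp_rot: [[-0.97, -0.243, 0.003], [-0.243, 0.97, -0.001], [-0.002, -0.002, -1.0]]
force: [2.3, -1.1, -8.3]
opening: 0.365
grasp_force: 30.0
[-0.08239011 -0.3479566   0.01133333] [ 2.25212248 -1.09621317 -8.27353208] [0.55789999 0.05190557 0.16390414]
```

```bash
python3 -m pendant '[[0,0,0.03,0,0,0,1],[0,0,0.06,0,0,0,1],[0,0,0.09,0,0,0,1],[0,0,0.115,0,0,0,1],[0,0,0.125,0,0,0,1]]';python3 -m pendant '[[0,0,0.008,0,0,0,1],[0,0,0.015,0,0,0,1],[0,0,0.015,0,0,0,1]]'; python3 -c "
from h import *
s=readout.read_state();print(s['moment'],s['force'],s['position'])"
```

```text
time_s: 7.7
position: [0.5577, 0.0522, 0.1383]
tcp_rot: [[-0.97, -0.243, 0.002], [-0.243, 0.97, -0.001], [-0.002, -0.001, -1.0]]
force: [3.3, 0.7, -4.4]
opening: 0.366
grasp_force: 30.0
time_s: 8.0
position: [0.5576, 0.0522, 0.1363]
tcp_rot: [[-0.97, -0.243, 0.002], [-0.243, 0.97, -0.001], [-0.002, -0.001, -1.0]]
force: [2.7, 0.7, -2.2]
opening: 0.361
grasp_force: 30.0
[ 0.32916673 -0.60509613 -0.01199475] [ 2.74172627  0.73381342 -2.18239533] [0.5575892  0.0521748  0.13633218]
```

```bash
python3 -m pendant '[[0,0,0.01,0,0,0,1],[0,0,0.02,0,0,0,1],[0,0,0.02,0,0,0,1]]'; python3 inhand.py
```

```text
time_s: 8.3
position: [0.5576, 0.0522, 0.1361]
tcp_rot: [[-0.97, -0.243, 0.003], [-0.243, 0.97, -0.001], [-0.003, -0.002, -1.0]]
force: [-2.6, 1.3, 25.1]
opening: 0.363
grasp_force: 30.0
8.3 [-6.100e+00  3.830e+01  9.870e+01 -1.000e-01  4.290e+01 -1.101e+02] [-2.63392598  1.30375679 25.13511179] [ 0.39323184  0.45676296 -0.03948173] 0.36314418969546564
scene 435 mouth [0.559  0.0536 0.004 ] off [ 1.   1.6 -3.1] rot(deg, crank axes) [-2.   1.2 -4.2] tilt 2.3 yaw 9.9 0.0018525091657112403
side 133 mouth [0.5457 0.0778 0.021 ] off [-12.3  25.7  13.9] rot(deg, crank axes) [48.2  7.4 -0.1] tilt 48.6 yaw 16.9 0.0016852476477549512
all 3742 mouth [0.5553 0.051  0.0061] off [-2.8 -1.  -1. ] rot(deg, crank axes) [-1.5  2.8 -1.2] tilt 3.1 yaw 12.8 0.0011120138550778959
```

```bash
python3 -m pendant '[[0,0,-0.012,0,0,0,1],[0,0,-0.012,0,0,0.04,1],[0.001,-0.003,-0.012,0,0,0.08,1],[0.001,-0.004,-0.012,0,0,0.12,1],[0.002,-0.005,-0.012,0,0,0.16,1],[0.002,-0.005,-0.012,0,0,0.2,1],[0.002,-0.005,-0.012,0,0,0.2,1]]'; python3 -c "
from h import *
s=readout.read_state();print(s['moment'],s['tcp_rot'].T@s['force'],s['joint_positions'][5])"
```

```text
time_s: 9.15
position: [0.5579, 0.0516, 0.1362]
tcp_rot: [[-0.927, 0.375, 0.004], [0.375, 0.927, -0.0], [-0.004, 0.001, -1.0]]
force: [1.2, 3.5, 9.1]
opening: 0.364
grasp_force: 30.0
[ 0.48427762 -0.46492526 -0.04875934] [ 0.12687011  3.67109994 -9.09841162] -74.08377711851654
```

```bash
cat > st.py <<'E'
from h import *
s=readout.read_state();print("T",round(s["time_s"],2),"Mz",round(s['moment'][2],3),"tauj6",round(s['tau'][5],3),"Ftool",np.round(s['tcp_rot'].T@s['force'],1),"j6",round(s['joint_positions'][5],1),"xang",np.degrees(np.arctan2(s['tcp_rot'][1,0],s['tcp_rot'][0,0])).round(1))
E
python3 -m pendant '[[0,0,0,0,0,0.047,1],[0,0,0,0,0,0.094,1],[0.001,-0.003,0,0,0,0.141,1],[0.001,-0.003,0,0,0,0.188,1],[0.002,-0.005,0,0,0,0.235,1],[0.003,-0.006,0,0,0,0.282,1],[0.003,-0.006,0,0,0,0.329,1],[0.004,-0.006,0,0,0,0.376,1]]' | tail -3; python3 st.py;  python3 -m pendant '[[0,0,0,0,0,0.047,1],[0,0,0,0,0,0.094,1],[0.001,-0.003,0,0,0,0.141,1],[0.001,-0.003,0,0,0,0.188,1],[0.002,-0.005,0,0,0,0.235,1],[0.003,-0.006,0,0,0,0.282,1],[0.003,-0.006,0,0,0,0.329,1],[0.004,-0.006,0,0,0,0.376,1]]' | tail -3; python3 st.py
```

```text
force: [3.3, 5.2, 9.7]
opening: 0.368
grasp_force: 30.0
T 9.95 Mz 0.438 tauj6 -0.562 Ftool [ 5.1  3.4 -9.7] j6 -6.3 xang 90.1
force: [5.3, 3.6, 7.3]
opening: 0.367
grasp_force: 30.0
T 10.75 Mz 0.443 tauj6 -0.537 Ftool [ 6.3 -1.3 -7.3] j6 61.4 xang 22.5
```

```bash
python3 -m pendant '[[0.006,-0.003,0,0,0,0.047,1],[0.006,-0.003,0,0,0,0.094,1],[0.006,-0.003,0,0,0,0.141,1],[0.006,-0.003,0,0,0,0.188,1],[0.006,-0.003,0,0,0,0.235,1],[0.006,-0.003,0,0,0,0.282,1],[0.006,-0.003,0,0,0,0.329,1],[0.006,-0.003,0,0,0,0.376,1]]' | tail -3; python3 st.py;  python3 -m pendant '[[0,0,0,0,0,0.047,1],[0,0,0,0,0,0.094,1],[0,0,0,0,0,0.13,1],[0,0,0,0,0,0.13,1]]' ; python3 st.py
```

```text
force: [2.9, 0.1, 8.0]
opening: 0.365
grasp_force: 30.0
T 11.55 Mz 0.379 tauj6 -0.562 Ftool [ 2.  -2.2 -8. ] j6 129.2 xang -45.2
time_s: 11.95
position: [0.557, 0.052, 0.1362]
tcp_rot: [[0.367, -0.93, 0.005], [-0.93, -0.367, -0.001], [0.003, -0.004, -1.0]]
force: [2.2, 0.5, 8.6]
opening: 0.368
grasp_force: 30.0
T 11.95 Mz 0.03 tauj6 0.312 Ftool [ 0.4 -2.3 -8.6] j6 152.4 xang -68.5
```

```bash
python3 -m pendant '[[0,0,0,0,0,0,-1],[0,0,0,0,0,0,-1],[0,0,0,0,0,0,-1],[0,0,0,0,0,0,-1],[0,0,-0.04,0,0,0,-1],[0,0,-0.075,0,0,0,-1],[0,0,-0.075,0,0,0,-1]]'; python3 st.py; python3 inhand.py | grep -v side
```

```text
time_s: 12.65
position: [0.556, 0.0521, 0.1503]
tcp_rot: [[0.369, -0.93, 0.003], [-0.93, -0.369, -0.001], [0.002, -0.002, -1.0]]
force: [-0.8, -0.3, 0.1]
opening: 0.911
grasp_force: 0.0
T 12.65 Mz 0.054 tauj6 0.001 Ftool [-0.   0.8 -0.1] j6 152.3 xang -68.4
12.65 [-6.100e+00  3.680e+01  9.850e+01 -1.000e-01  4.450e+01  1.523e+02] [-0.7796101  -0.27649136  0.12700813] [0.02013876 0.15928433 0.05418012] 0.9107498455462741
scene 334 mouth [0.5648 0.0502 0.0164] off [ 8.5 -1.7 -4.9] rot(deg, crank axes) [-1.2  2.9  3.2] tilt 3.3 yaw 114.8 0.0011739261392864917
all 4209 mouth [0.5562 0.0506 0.0152] off [-0.1 -1.3 -6.1] rot(deg, crank axes) [0.6 1.2 0.4] tilt 1.4 yaw 112.0 0.000843985030365018
```

```bash
A='x'; python3 -m pendant '[[0,0,0,0,0,-0.047,-1],[0,0,0,0,0,-0.094,-1],[0,0,0,0,0,-0.141,-1],[0,0,0,0,0,-0.188,-1],[0,0,0,0,0,-0.235,-1],[0,0,0,0,0,-0.282,-1],[0,0,0,0,0,-0.329,-1],[0,0,0,0,0,-0.375,-1]]'|tail -3; python3 st.py; python3 -m pendant '[[0,0,0,0,0,-0.047,-1],[0,0,0,0,0,-0.094,-1],[0,0,0,0,0,-0.141,-1],[0,0,0,0,0,-0.188,-1],[0,0,0,0,0,-0.235,-1],[0,0,0,0,0,-0.282,-1],[0,0,0,0,0,-0.329,-1],[0,0,0,0,0,-0.375,-1]]'|tail -3; python3 -m pendant '[[0,0,0,0,0,-0.047,-1],[0,0,0,0,0,-0.094,-1],[0,0,0,0,0,-0.141,-1],[0,0,0,0,0,-0.188,-1],[0,0,0,0,0,-0.235,-1],[0,0,0,0,0,-0.25,-1],[0,0,0,0,0,-0.25,-1]]'; python3 st.py; python3 -m pendant '[[0,0,0.04,0,0,0,-1],[0,0,0.065,0,0,0,1],[0,0,0.065,0,0,0,1],[0,0,0.065,0,0,0,1],[0,0,0.065,0,0,0,1],[0,0,0.065,0,0,0,1],[0,0,0.065,0,0,0,1]]'; python3 st.py
```

```text
force: [0.2, -0.2, -0.0]
opening: 1.003
grasp_force: 0.0
T 13.6 Mz -0.02 tauj6 0.942 Ftool [0.2 0.2 0. ] j6 84.5 xang -0.5
force: [0.2, 0.0, -0.2]
opening: 0.998
grasp_force: 0.0
time_s: 15.1
position: [0.5551, 0.0521, 0.1488]
tcp_rot: [[-0.368, 0.93, -0.0], [0.93, 0.368, -0.001], [-0.001, -0.001, -1.0]]
force: [-0.6, -0.3, -0.4]
opening: 1.0
grasp_force: 0.0
T 15.1 Mz -0.026 tauj6 -0.194 Ftool [-0.1 -0.7  0.4] j6 -27.7 xang 111.6
time_s: 15.8
position: [0.5554, 0.0521, 0.1362]
tcp_rot: [[-0.369, 0.93, 0.001], [0.93, 0.369, -0.001], [-0.001, 0.0, -1.0]]
force: [-0.4, -0.0, -0.7]
opening: 0.54
grasp_force: 0.0
T 15.8 Mz 0.034 tauj6 0.0 Ftool [ 0.1 -0.4  0.7] j6 -27.7 xang 111.6
```

```bash
python3 -m pendant '[[0,0,0,0,0,0,1],[0,0,0,0,0,0,1],[0,0,0,0,0,0,1],[0,0,0,0,0,0,1]]'|tail -3; python3 st.py; python3 -m pendant '[[0,0,0,0,0,0.047,1],[0,0,0,0,0,0.094,1],[0,0,0,0,0,0.141,1],[0,0,0,0,0,0.188,1],[0,0,0,0,0,0.235,1],[0,0,0,0,0,0.282,1],[0,0,0,0,0,0.329,1],[0,0,0,0,0,0.375,1]]'|tail -3; python3 st.py; python3 -m pendant '[[0,0,0,0,0,0.047,1],[0,0,0,0,0,0.094,1],[0,0,0,0,0,0.141,1],[0,0,0,0,0,0.188,1],[0,0,0,0,0,0.235,1],[0,0,0,0,0,0.282,1],[0,0,0,0,0,0.329,1],[0,0,0,0,0,0.375,1]]'|tail -3;python3 st.py
```

```text
force: [3.6, 2.7, 0.3]
opening: 0.368
grasp_force: 29.8
T 16.2 Mz 0.026 tauj6 0.049 Ftool [ 1.2  4.3 -0.3] j6 -27.7 xang 111.6
force: [3.7, 3.7, -2.5]
opening: 0.364
grasp_force: 29.8
T 17.0 Mz 0.301 tauj6 -0.662 Ftool [ 5.2 -0.1  2.5] j6 40.1 xang 43.8
force: [6.1, 0.9, -3.7]
opening: 0.367
grasp_force: 29.8
T 17.8 Mz 0.218 tauj6 -0.689 Ftool [ 5.2 -3.3  3.8] j6 107.6 xang -23.7
```

```bash
python3 -m pendant '[[0,0,0,0,0,0.047,1],[0,0,0,0,0,0.094,1],[0,0,0,0,0,0.141,1],[0,0,0,0,0,0.188,1],[0,0,0,0,0,0.235,1],[0,0,0,0,0,0.275,1],[0,0,0,0,0,0.275,1]]'|tail -3; python3 st.py; python3 -m pendant '[[0,0,0,0,0,0,-1],[0,0,0,0,0,0,-1],[0,0,0,0,0,0,-1],[0,0,-0.04,0,0,0,-1],[0,0,-0.065,0,0,0,-1],[0,0,-0.065,0,0,0,-1]]'; python3 st.py; python3 -m pendant '[[0,0,0,0,0,-0.047,-1],[0,0,0,0,0,-0.094,-1],[0,0,0,0,0,-0.141,-1],[0,0,0,0,0,-0.188,-1],[0,0,0,0,0,-0.235,-1],[0,0,0,0,0,-0.282,-1],[0,0,0,0,0,-0.329,-1],[0,0,0,0,0,-0.375,-1]]'|tail -3; python3 -m pendant '[[0,0,0,0,0,-0.047,-1],[0,0,0,0,0,-0.094,-1],[0,0,0,0,0,-0.141,-1],[0,0,0,0,0,-0.188,-1],[0,0,0,0,0,-0.235,-1],[0,0,0,0,0,-0.282,-1],[0,0,0,0,0,-0.329,-1],[0,0,0,0,0,-0.375,-1]]'|tail -3; python3 -m pendant '[[0,0,0,0,0,-0.047,-1],[0,0,0,0,0,-0.094,-1],[0,0,0,0,0,-0.141,-1],[0,0,0,0,0,-0.188,-1],[0,0,0,0,0,-0.235,-1],[0,0,0,0,0,-0.25,-1],[0,0,0.03,0,0,-0.25,-1]]'; python3 st.py; python3 -m pendant '[[0,0,0.035,0,0,0,1],[0,0,0.035,0,0,0,1],[0,0,0.035,0,0,0,1],[0,0,0.035,0,0,0,1],[0,0,0.035,0,0,0,1],[0,0,0.035,0,0,0,1],[0,0,0.035,0,0,0,1],[0,0,0.035,0,0,0,1]]'; python3 st.py
```

```text
force: [5.3, -1.9, -3.6]
opening: 0.362
grasp_force: 29.8
T 18.5 Mz 0.064 tauj6 0.467 Ftool [ 3.4 -4.4  3.6] j6 156.9 xang -72.9
time_s: 19.1
position: [0.5556, 0.0522, 0.1501]
tcp_rot: [[0.295, -0.956, 0.002], [-0.956, -0.295, -0.001], [0.002, -0.001, -1.0]]
force: [-1.0, -1.0, -0.4]
opening: 0.826
grasp_force: 0.0
T 19.1 Mz -0.023 tauj6 -0.0 Ftool [0.7 1.3 0.4] j6 156.8 xang -72.9
force: [0.6, -0.1, -0.1]
opening: 1.001
grasp_force: 0.0
force: [-0.4, -0.2, -0.4]
opening: 0.998
grasp_force: 0.0
time_s: 21.4
position: [0.5557, 0.0521, 0.1436]
tcp_rot: [[-0.294, 0.956, 0.002], [0.956, 0.294, -0.001], [-0.002, 0.002, -1.0]]
force: [-0.1, -0.7, -0.6]
opening: 0.999
grasp_force: 0.0
T 21.4 Mz -0.053 tauj6 -0.195 Ftool [-0.7 -0.3  0.6] j6 -23.2 xang 107.1
time_s: 22.2
position: [0.5567, 0.0523, 0.1364]
tcp_rot: [[-0.294, 0.956, 0.004], [0.956, 0.294, -0.0], [-0.002, 0.004, -1.0]]
force: [1.2, 1.7, -1.3]
opening: 0.37
grasp_force: 29.9
T 22.2 Mz 0.086 tauj6 0.115 Ftool [1.3 1.6 1.4] j6 -23.2 xang 107.1
```

```bash
cat > chk.py <<'E'
from st import s
import sys
sys.exit(abs(s["moment"][2])>0.8)
E
python3 -m pendant '[[0,0,0,0,0,0.047,1],[0,0,0,0,0,0.094,1],[0,0,0,0,0,0.141,1],[0,0,0,0,0,0.188,1],[0,0,0,0,0,0.235,1],[0,0,0,0,0,0.282,1],[0,0,0,0,0,0.329,1],[0,0,0,0,0,0.375,1]]'|tail -3; python3 chk.py && python3 -m pendant '[[0,0,0,0,0,0.047,1],[0,0,0,0,0,0.094,1],[0,0,0,0,0,0.141,1]]'|tail -3 && python3 chk.py && python3 -m pendant '[[0,0,0,0,0,0.047,1],[0,0,0,0,0,0.094,1],[0,0,0,0,0,0.141,1]]'|tail -3 && python3 chk.py && python3 -m pendant '[[0,0,0,0,0,0.047,1],[0,0,0,0,0,0.094,1],[0,0,0,0,0,0.141,1]]'|tail -3 && python3 chk.py && python3 -m pendant '[[0,0,0,0,0,0.047,1],[0,0,0,0,0,0.094,1],[0,0,0,0,0,0.141,1]]'|tail -3 && python3 chk.py && python3 -m pendant '[[0,0,0,0,0,0.047,1],[0,0,0,0,0,0.06,1]]'|tail -3 && python3 chk.py
```

```text
force: [5.1, 2.3, -1.9]
opening: 0.367
grasp_force: 30.0
T 23.0 Mz 0.31 tauj6 -0.594 Ftool [5.4 1.5 2. ] j6 44.6 xang 39.3False
```

```bash
sed -i 's/sys.exit(\(.*\))$/sys.exit(int(\1))/' chk.py
python3 -m pendant '[[0,0,0,0,0,0.047,1],[0,0,0,0,0,0.094,1],[0,0,0,0,0,0.141,1]]'|tail -3 && python3 chk.py && python3 -m pendant '[[0,0,0,0,0,0.047,1],[0,0,0,0,0,0.094,1],[0,0,0,0,0,0.141,1]]'|tail -3 && python3 chk.py && python3 -m pendant '[[0,0,0,0,0,0.047,1],[0,0,0,0,0,0.094,1],[0,0,0,0,0,0.141,1]]'|tail -3 && python3 chk.py && python3 -m pendant '[[0,0,0,0,0,0.047,1],[0,0,0,0,0,0.094,1],[0,0,0,0,0,0.141,1]]'|tail -3 && python3 chk.py && python3 -m pendant '[[0,0,0,0,0,0.047,1],[0,0,0,0,0,0.06,1]]'|tail -3 && python3 chk.py
```

```text
force: [5.2, 1.2, -2.7]
opening: 0.366
grasp_force: 30.0
T 23.3 Mz 0.378 tauj6 -0.633 Ftool [5.3 0.1 2.7] j6 70.0 xang 14.0
force: [0.2, 0.2, 5.0]
opening: 0.399
grasp_force: 35.0
T 23.6 Mz 1.571 tauj6 0.576 Ftool [ 0.2 -0.2 -5. ] j6 95.2 xang -11.1
```

```bash
python3 -m pendant '[[0,0,0,0,0,-0.02,1],[0,0,0,0,0,-0.035,1],[0,0,0,0,0,-0.035,1]]'; python3 st.py; python3 - <<'E'
from h import *
import cv2
cc=np.array([.626,.161])+R.from_euler("z",8.6,degrees=True).as_matrix()[:2,:2]@[.03,0];print(cc)
for n in ["scene","side"]:
    im,d=capture(n);W=cloud(d,n).reshape(-1,3)
    m=(np.hypot(*(W[:,:2]-cc).T)<.016)&(W[:,2]>.05);print(n,m.sum(),np.sort(W[m][:,2])[-8:])
    o=cloud(np.load(f"pics/{n}0.npz")["d"],n).reshape(-1,3);m=(np.hypot(*(o[:,:2]-cc).T)<.016)&(o[:,2]>.05);print(" start",m.sum(),np.sort(o[m][:,2])[-8:])
    cv2.imwrite(f"pics/{n}3.png",cv2.resize(im,(800,600))[:,:,::-1])
E
python3 inhand.py
```

```text
time_s: 23.9
position: [0.5557, 0.052, 0.1365]
tcp_rot: [[0.996, -0.084, 0.001], [-0.084, -0.996, -0.001], [0.001, 0.001, -1.0]]
force: [0.6, 0.2, 2.9]
opening: 0.395
grasp_force: 27.4
T 23.9 Mz 0.021 tauj6 -0.144 Ftool [ 0.6 -0.3 -2.9] j6 88.8 xang -4.8
[0.65566269 0.16548606]
scene 140 [0.11464511 0.11485301 0.11537411 0.11539525 0.11628109 0.11670336
 0.11734821 0.11935738]
 start 120 [0.10250465 0.10271128 0.1032867  0.1036153  0.10394405 0.10424383
 0.10466623 0.10477547]
side 0 []
 start 79 [0.1008873  0.10117025 0.10167168 0.1019851  0.10238623 0.10242357
 0.10312858 0.10401819]
24.0 [-6.1 38.1 98.9 -0.1 42.9 88.8] [0.30635796 0.09698899 4.08284973] [-0.15192713  0.12945309  0.01389182] 0.39317551638400855
scene 126 mouth [0.556  0.0394 0.0045] off [  0.1 -12.4  -3. ] rot(deg, crank axes) [22.6 -1.1  0.9] tilt 22.6 yaw 175.8 0.0022701392187550124
side 298 mouth [0.5557 0.0521 0.0054] off [-0.2  0.3 -2.2] rot(deg, crank axes) [-1.4  0.8  6.6] tilt 1.6 yaw -178.3 0.0013872654851253587
all 3983 mouth [0.5578 0.0472 0.0053] off [ 1.9 -4.6 -2.3] rot(deg, crank axes) [5.8 1.4 7.2] tilt 6.0 yaw -177.6 0.0014820118368314619
```

View pics/scene3.png

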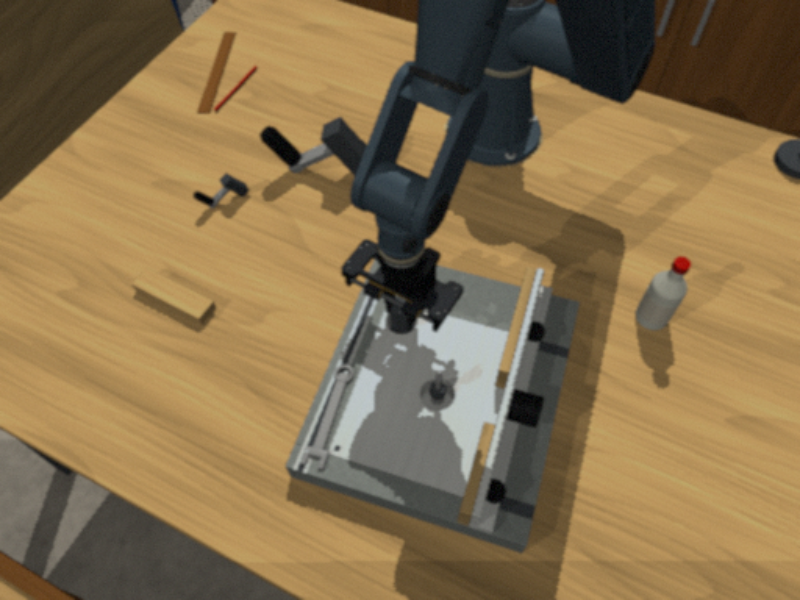

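The cutter tip has gone from 0.103 m to 0.115 m, which is about full lift. The hard stop showed as 1.57 N m on the wrist. In the picture the spanner, offcut and bottle are where they were. Next I'll square the grip on the tube and lift the crank off.

```bash
python3 -m pendant '[[0,0,0,0,0,-0.02,1],[0,0,0,0,0,-0.038,1],[0,0,0,0,0,-0.038,1]]'|tail -3; python3 st.py; python3 -m pendant '[[0,0,-0.05,0,0,0,1],[0,0,-0.1,0,0,0,1],[0,0,-0.2,0,0,0,1],[0,0,-0.35,0,0,0,1],[0,0,-0.5,0,0,0,1],[0,0,-0.5,0,0,0,1]]'; python3 inhand.py
```

```text
force: [-0.7, 0.0, 5.9]
opening: 0.384
grasp_force: 28.2
T 24.45 Mz 0.031 tauj6 -0.153 Ftool [-0.7 -0.1 -5.9] j6 81.9 xang 2.0
time_s: 25.05
position: [0.5571, 0.0522, 0.2397]
tcp_rot: [[0.999, 0.035, 0.008], [0.035, -0.999, -0.001], [0.008, 0.002, -1.0]]
force: [1.0, -0.4, -6.6]
opening: 0.368
grasp_force: 29.7
25.05 [-6.1 29.  94.9 -0.  55.6 82. ] [ 1.0265047  -0.40209197 -6.57484997] [ 0.01310847 -0.09120258 -0.01229419] 0.3676927519064017
scene 189 mouth [0.5644 0.0494 0.109 ] off [ 6.2 -2.7 -1.7] rot(deg, crank axes) [1.  3.7 0.7] tilt 4.3 yaw -177.3 0.0005891737192967594
side 511 mouth [0.56   0.0511 0.1072] off [ 1.7 -0.9 -3.5] rot(deg, crank axes) [0.9 3.6 1.6] tilt 4.2 yaw -176.3 0.000859433368865915
all 3096 mouth [0.5572 0.0507 0.1125] off [-1.  -1.3  1.8] rot(deg, crank axes) [0.7 1.8 1.4] tilt 2.4 yaw -176.6 0.000601864857037223
```

```bash
python3 -m pendant '[[-0.15,0.85,0,0,0,0,1],[-0.15,0.85,0,0,0,0,1],[-0.15,0.85,0,0,0,0,1],[-0.15,0.85,0,0,0,-0.02,1],[-0.15,0.85,0,0,0,-0.06,1]]'|head -2; python3 -m pendant '[[-0.15,0.85,0,0,0,-0.047,1],[-0.15,0.85,0,0,0,-0.094,1],[-0.15,0.85,0,0,0,-0.141,1],[-0.15,0.85,0,0,0,-0.188,1],[-0.15,0.85,0,0,0,-0.235,1],[-0.15,0.85,0,0,0,-0.282,1],[-0.15,0.85,0,0,0,-0.329,1],[-0.15,0.85,0,0,0,-0.376,1]]'|head -3;  python3 -m pendant '[[0,0,0,0,0,-0.047,1],[0,0,0,0,0,-0.094,1],[0,0,0,0,0,-0.141,1],[0,0,0,0,0,-0.188,1],[0,0,0,0,0,-0.235,1],[0,0,0,0,0,-0.282,1],[0,0,0,0,0,-0.329,1],[0,0,0,0,0,-0.376,1]]'|head -3; python3 -m pendant '[[0,0,0,0,0,-0.047,1],[0,0,0,0,0,-0.094,1],[0,0,0,0,0,-0.141,1],[0,0,0,0,0,-0.188,1],[0,0,0,0,0,-0.235,1],[0,0,0,0,0,-0.247,1],[0,0,0,0,0,-0.247,1]]'|head -3; python3 inhand.py; python3 - <<'E'
from h import *
P0=np.array([.4418,-.3057,.0086]);Rk=Rc(13.2,32.4);Rt=np.column_stack([-Rk[:,0],Rk[:,1],-Rk[:,2]])
for up in (.06,.0): rel(P0+Rk@[0,0,.1305]+[0,0,up],Rt)
E
```

```text
time_s: 25.7
position: [0.5299, -0.1222, 0.2339]
time_s: 26.5
position: [0.5379, -0.2901, 0.2329]
tcp_rot: [[0.16, 0.987, -0.006], [0.987, -0.16, 0.004], [0.003, -0.006, -1.0]]
time_s: 27.3
position: [0.5379, -0.2899, 0.233]
tcp_rot: [[-0.853, 0.522, -0.006], [0.522, 0.853, 0.004], [0.007, 0.0, -1.0]]
time_s: 28.0
position: [0.5381, -0.29, 0.2333]
tcp_rot: [[-0.976, -0.218, -0.005], [-0.218, 0.976, 0.003], [0.004, 0.004, -1.0]]
28.0 [ -38.8   33.3   87.1   -0.    59.9 -141.4] [-0.89728464 -0.12842724 -6.80751524] [ 0.04877204  0.14779939 -0.03406733] 0.3618847358359689
scene 518 mouth [ 0.5333 -0.2926  0.1025] off [-4.1 -3.1 -1.8] rot(deg, crank axes) [0.6 3.9 0.7] tilt 4.3 yaw 13.3 0.000755945837734185
side 236 mouth [ 0.5307 -0.2913  0.1032] off [-6.7 -1.7 -1.1] rot(deg, crank axes) [0.6 4.2 0.1] tilt 4.6 yaw 12.7 0.0006859435003853005
all 2937 mouth [ 0.5321 -0.2925  0.1045] off [-5.3 -2.9  0.1] rot(deg, crank axes) [0.3 4.6 0.1] tilt 4.9 yaw 12.7 0.0003132578700143808
shift [0.14  0.035 0.28 ] turn [ 0.0016  0.1793 -0.0032] rows~ 3.757539505574453
shift [0.139 0.035 0.58 ] turn [ 0.0016  0.1793 -0.0032] rows~ 3.757539505574453
```

```bash
python3 - <<'E'
from h import *
s=readout.read_state();o=s["tcp_rot"].T@(np.array([.5325,-.2922,.1038])-s["position"]);print(o)
P0=np.array([.4418,-.3057,.0086]);k=Rc(13.2,27.9);Rt=np.column_stack([-k[:,0],k[:,1],-k[:,2]])
for up in (.05,.0): p=P0+[0,0,up]-Rt@o;print(p);rel(p,Rt)
print("world down 10mm in final tool axes (norm)",Rt.T@[0,0,-.01]/.2)
E
```

```text
[ 0.00629543 -0.00042083  0.13092317]
[ 0.50676481 -0.2900304   0.17135958]
shift [0.155 0.037 0.317] turn [ 0.0014  0.1543 -0.0033] rows~ 3.233794729314455
[ 0.50676481 -0.2900304   0.12135958]
shift [0.155 0.037 0.567] turn [ 0.0014  0.1543 -0.0033] rows~ 3.233794729314455
world down 10mm in final tool axes (norm) [-0.02339649  0.          0.04418828]
```

```bash
python3 -m pendant '[[0.155,0.037,0.1,0,0.04,0,1],[0.155,0.037,0.2,0,0.08,0,1],[0.155,0.037,0.3,0,0.12,0,1],[0.155,0.037,0.32,0,0.154,-0.003,1],[0.155,0.037,0.32,0,0.154,-0.003,1],[0.155,0.037,0.32,0,0.154,-0.003,1]]'; python3 -m pendant '[[-0.03,0,0.057,0,0,0,1],[-0.06,0,0.113,0,0,0,1],[-0.09,0,0.17,0,0,0,1],[-0.1,0,0.188,0,0,0,1],[-0.1,0,0.188,0,0,0,1]]'; python3 inhand.py
```

```text
time_s: 28.75
position: [0.5086, -0.2906, 0.1717]
tcp_rot: [[-0.863, -0.227, -0.45], [-0.202, 0.974, -0.104], [0.462, 0.001, -0.887]]
force: [0.3, -0.1, -7.1]
opening: 0.365
grasp_force: 30.0
time_s: 29.25
position: [0.5072, -0.2904, 0.1286]
tcp_rot: [[-0.861, -0.227, -0.455], [-0.202, 0.974, -0.103], [0.466, 0.003, -0.885]]
force: [0.1, -0.1, -6.6]
opening: 0.367
grasp_force: 30.0
29.25 [ -33.    47.1   82.4  -20.6   71.8 -125.9] [ 0.06967678 -0.07501378 -6.64450205] [ 0.2828322  -0.69849077  0.01860317] 0.3670084257283727
scene 319 mouth [ 0.4497 -0.2985  0.0048] off [ 1.2  5.2 -9.7] rot(deg, crank axes) [ 1.3 -1.7 -3.7] tilt 26.1 yaw 9.1 0.0015973013113059452
side 401 mouth [ 0.4367 -0.308   0.008 ] off [-11.8  -4.2  -6.4] rot(deg, crank axes) [-1.   4.9 -0.1] tilt 32.7 yaw 13.0 0.0011628958653646972
all 2946 mouth [ 0.4427 -0.3052  0.0167] off [-5.9 -1.4  2.3] rot(deg, crank axes) [ 1.   4.2 -0.2] tilt 32.1 yaw 13.1 0.00037099560735474445
```

Mouth is about 7 mm above its resting height, and the tilt is right. I'll ease down until it touches.

```bash
python3 -m pendant '[[-0.007,0,0.013,0,0,0,1],[-0.013,0,0.025,0,0,0,1],[-0.013,0,0.025,0,0,0,1]]'|grep -E "posi|force"; python3 -m pendant '[[-0.003,0,0.006,0,0,0,1],[-0.005,0,0.01,0,0,0,1],[-0.005,0,0.01,0,0,0,1]]'|grep -E "posi|force";python3 st.py
```

```text
position: [0.5078, -0.2905, 0.1239]
force: [-0.4, -0.0, -6.4]
grasp_force: 30.0
position: [0.5079, -0.2906, 0.1218]
force: [0.8, 0.9, -6.9]
grasp_force: 30.0
T 30.0 Mz -0.013 tauj6 0.019 Ftool [-4.1  0.7  5.6] j6 -125.7 xang -166.8
```

```bash
python3 -m pendant '[[-0.003,0,0.005,0,0,0,1],[-0.005,0,0.009,0,0,0,1],[-0.005,0,0.009,0,0,0,1]]'|grep -E "posi|force"; python3 -m pendant '[[-0.003,0,0.005,0,0,0,1],[-0.003,0,0.005,0,0,0,1]]'|grep -E "posi|force"
```

```text
position: [0.5079, -0.2907, 0.1207]
force: [-1.4, 0.3, 0.1]
grasp_force: 30.0
position: [0.508, -0.2907, 0.1205]
force: [-0.7, 2.4, 5.5]
grasp_force: 30.0
```

```bash
python3 -m pendant '[[0,0,0,0,0,0,1],[0,0,0,0,0,0,-1],[0,0,0,0,0,0,-1],[0,0,0,0,0,0,-1],[0,0,0,0,0,0,-1],[0,0,0,0,0,0,-1],[0,0,0,0,0,0,-1]]'|grep -E "posi|open|force"; python3 -m pendant '[[0,0,-0.1,0,0,0,-1],[0,0,-0.25,0,0,0,-1],[0,0,-0.5,0,0,0,-1],[0,0,-0.75,0,0,0,-1],[0,0,-0.9,0,0,0,-1],[0,0,-0.9,0,0,0,-1]]'; python3 - <<'E'
from h import *
import cv2
V=[]
for n in ["scene","side","wrist"]:
    im,d=capture(n);V.append(cloud(d,n).reshape(-1,3))
    if n=="scene": cv2.imwrite("pics/fin.png",cv2.resize(im,(800,600))[:,:,::-1]);w=V[0]
P0=np.array([.4418,-.3057,.0086]);P=np.vstack(V);m=(crank_sdf((P-P0)@Rc(13.2,32.4))<.02)&(P[:,2]>.013)
print(fit_crank(P[m],[13.2]))
m=(np.hypot(*(w[:,:2]-[.6557,.1655]).T)<.016);print("cutter",np.sort(w[m][:,2])[-8:])
E
```

```text
position: [0.508, -0.2907, 0.1185]
force: [0.3, 0.6, 0.6]
opening: 0.825
grasp_force: 0.0
time_s: 31.8
position: [0.593, -0.2722, 0.2831]
tcp_rot: [[-0.866, -0.229, -0.444], [-0.201, 0.973, -0.11], [0.458, -0.006, -0.889]]
force: [0.7, -0.3, -0.4]
opening: 0.999
grasp_force: 0.0
(array([ 4.41990410e-01, -3.07764877e-01,  1.38595707e+01, -1.44076073e-03]), np.float64(0.0006174205042948459))
cutter [0.11498547 0.11515553 0.11525118 0.11538712 0.11633176 0.11720948
 0.11777119 0.11805085]
```

View pics/fin.png

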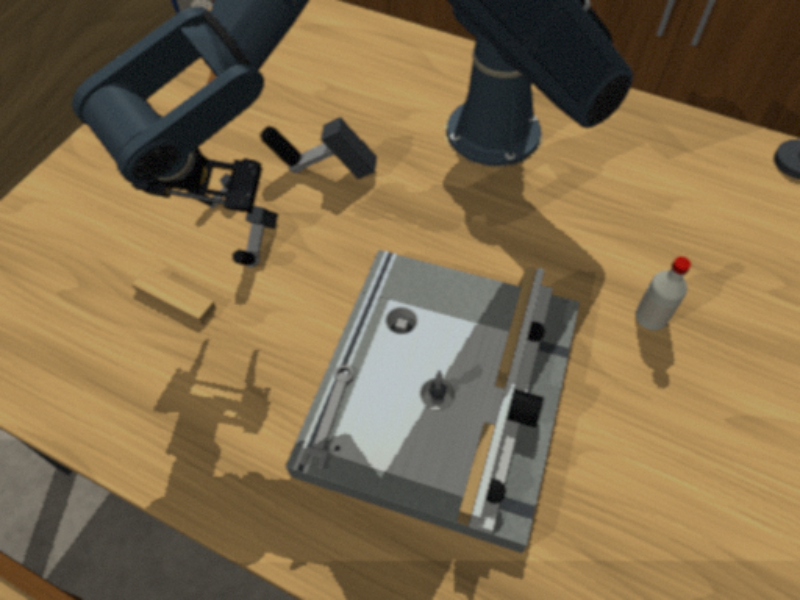

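The crank rests at its old spot, px (258,235). The cutter is up at (437,385), its tip at the same height as at the stop, and nothing else has moved.

```bash
python3 -c "
from rig import bot
print(bot.hand_in())"
```

```text
the job is handed in; nothing more can be done
None
```

The router is wound up to its top stop (felt as a hard stop; the cutter tip also measured at full height), the crank is back on the bench, gently set down near where it started, the spanner, offcut and bottle look unmoved, and the job is handed in at about 32 s; no verdict was returned.

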